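# Clear the charger bay and slide the battery pack home

### The arm

A 6-joint arm with a two-finger parallel gripper is mounted at the origin on the work surface; the furniture and walls round the work are solid. World frame = base frame: x ahead of the robot, y to its left, z up, the work surface at z = 0. Lengths are in m, angles in rad, forces in N, time in s.
With the tool pointing down it reaches from about 0.375 to 0.9 m from the base axis. Payload 3.1 kg.
Tool frame: the origin (TCP) lies midway between the tips of the shut fingers; the grasp point (between the pads) lies 19 mm behind it; z points along the fingers, y is the line along which they close (so a half turn about z gives the same grasp; the last joint's range is limited). The gripper opens to 87 mm and grips with 3 to 60 N. Pads are 19 mm wide; open, the fingers measure 117 mm over their backs; the gripper's body (75 mm by 190 mm) begins 51 mm behind the grasp point.
Start: joints at [-1.47, 0.527, 1.433, -0, 1.181, -0.178], TCP at [0.172, -0.601, 0.223] pointing down, gripper open.
Joint ranges: [-3.08, 3.08], [-0.75, 2.2], [0.22, 2.44], [-1.43, 4.57], [0, 2.65], [-2.85, 2.85]. Speed limits (rad/s): [2.79, 2.79, 3.14, 3.14, 3.14, 3.14].

### API

Orientations are given as a unit quaternion [x, y, z, w].
In Python, from rig import robot gives the robot as it stands.
- The arm moves only by the shell command python3 -m jog 'ROWS' [FORCE]. ROWS is a JSON object of lists of equal length, an entry for each row: "dp": the shift along the tool's x, y, z in mm, a list of three; "delta_rot": the turn, a rotation vector about the tool's x, y, z in rad, a list of three; "gripper": the opening, from -1 (shut) to 1 (fully open). A call has 1 to 12 rows; each row is the pose to reach, as a shift and turn from the pose commanded when the call began, along the tool's axes at that moment; what a row does not reach only later rows make up. A row lasts 1/10 s, in which the tool goes at most 50 mm and 8.59 degrees, less where a joint would pass 70% of its speed; a pose out of reach is approached as far as the arm can. A call with a gripper value outside its range is refused whole. The fingers move at their own pace and stop on an object; FORCE is the grip in N (left out, the last holds). Time passes only in rows, so rows that repeat a pose let the fingers close. It gives the time, the measured TCP pose, the force, the opening and the grip force at its end, in the units of the state.
- robot.get_obs(): the state, without advancing time (a new reading comes with each control period).
- robot.camera(name): name is "scene" or "top" or "wrist"; returns the picture (480x640x3 uint8, red, green, blue); there is no depth.
- robot.camera_model(name): a dict with "fx", "fy", "cx", "cy" (pixels), "xyz" and "orientation" of the camera in the world; the wrist camera has in their place "T_tool_cam" (4x4, takes a point from camera to tool coordinates, whose origin is the TCP and whose axes are the flange's). Camera axes: x right, y down, z forward; pixel columns grow to the right and rows downward; lengths in m; the calibration is good to about 2 mm. A picture is of the moment at which its call begins: read the wrist's pose just before it. camera_model takes no time and is no camera call.
- robot.hand_in(): hands the job in; it is judged then, once.
Trained networks look in the newest picture that a camera, given by its name, has taken for a name from the list of things; names that differ only in an ending like _2 or _b are one class to them, and where a whole thing is asked for, a point or a joint stands for the part that bears it (a point fixed in the world has none). Each returns a list of dicts, best first, with "score" (0 to 1); they miss things now and then, are a little off and sometimes report something else, mostly with a low value. They report only what shows in the picture. A call takes as long as a camera call.
- robot.search_frame(name, camera): "rect" ([left, top, right, bottom] in pixels, round what is visible of it).
The state is a dict: "time": time; "q": joint angles; "joint_velocities": joint speeds; "joint_torque": joint torques, N m; "position": TCP position; "tool_rot": TCP orientation; "ft_force": force on the tool from outside, world axes, zero at the start; "moment": the same for the moment, N m; "grip_width": finger opening in m; "grip_force": force on a finger pad.
Only numpy, scipy, OpenCV 4.12 (cv2) and the standard library are available. Lean on these libraries where they do the work, as an engineer would, in place of code of your own. Each camera call takes 0.05 s, during which the arm holds its last target. There are 200 camera calls.

### The job

Someone left the yellow screwdriver lying in the bay of the battery charger. Take it out and lay it in the steel tool tray, then slide the battery pack along the bench into the bay, ridge up and under the two side lips, until it is fully home and the orange spring catch has snapped out behind it. Leave the other things on the bench where they are.

Things in the scene. Friction and masses are not known exactly. Their poses are not given: they have to be found in the camera images.
- charger: Slide-in battery charger screwed to the bench, 160 mm long, 58 mm high, open towards the robot. Origin: centre of the bay's mouth, on the bench; +x: the way in. The bay's floor is the bench; it is 77 mm wide, and from x = -3 to 20 mm its cheeks (43 mm high) flare to 100 mm. End stop at x = 148 mm. Electronics at y 48 to 101, x 36 to 160 mm; catch housing at y -48 to -75, x 13 to 47 mm.
- lips_start (a point): Where the two side lips begin, on the bay's centre line, 43 mm up, 30 mm in from the mouth. From here to the end stop the lips (z 43 to 51 mm) reach in over the bay and leave a slot 61 mm wide open above its middle.
- bay_home (a point): Point on the bench, 94 mm in from the mouth, where the pack's origin is when it is fully home (give or take 2 mm along the bay).
- catch (a joint): Orange bevelled spring catch in the bay's right cheek, m: 0 sprung out, 0.011 pressed right back. At 0 its nose stands 8 mm into the bay (to charger y -30.5, z 12 to 31 mm), bevel from charger x 13 to 38 mm, flat catching face at x = 40 mm. A pack sliding in pushes it back with a few N; it springs out behind the pack's rear face at home.
- battery: Black cordless-tool battery pack, 105 mm long (x), 73 mm wide (y), 0.4 to 0.7 kg. Origin: centre of the underside. Body 40 mm high; on top a narrower ridge, 54 mm wide, x -39 to 46 mm, z 40 to 55 mm, leaving shoulders 9 mm wide along both sides. It stands left of the mouth, its +x end turned roughly the way the bay runs; that end goes in first.
- screwdriver: Yellow screwdriver, 190 mm long, lying along its x axis, blade to +x. Origin: middle of its length, at the underside. Handle x -95 to -19 mm, 28 mm wide, 26 mm high; shaft 6 mm thick at z = 13 mm. It lies with its blade deep in the bay and most of the handle out of the mouth.
- tool_tray: Open dark steel tray, 250 mm (x) by 130 mm (y), 34 mm high, walls and floor 3 mm. Origin: centre of its underside. A spanner lies in it along its -y side.
- spanner: Steel combination spanner, 168 x 37 x 10 mm, in the tray along its -y side, long axis along its own y. Origin: centre of its underside. Stays in the tray.
- spray_can: Bystander: spray can, 67 mm across, 205 mm high, at the back of the bench. Origin: centre of its underside.
- tape_measure: Bystander: yellow tape measure, 82 x 38 x 66 mm, at the back right. Origin: centre of its underside.

How it is judged:
By the outcome, as a careful person would: the job done as asked, in the order asked, and still so for the second after the job is handed in, with the robot touching nothing.
It also fails if it takes over 69 s, if anything falls off the work surface, if the arm or the gripper's body presses on something with over 40 N, if the wrist force passes 120 N, or if a joint passes its speed limit or range.

## Working session

There is one attempt and no reset: what is moved stays moved. The work goes in short steps, Python scripts to look and compute and a shell command to move; the robot and the scene stay as the last step left them, time stands still between calls to the robot, and variables do not carry over. Pictures are saved under pics/ and viewed, at most 10 in all, crops included, and the job is handed in when it is done.

```bash
mkdir -p pics; ls; python3 - <<'E'
from rig import robot
import cv2,json
o=robot.get_obs(); print({k:o[k] for k in('time','position','tool_rot','grip_width')})
for c in('scene','top'):
    im=robot.camera(c); cv2.imwrite(f'pics/{c}0.png',im[:,:,::-1]); print(c,robot.camera_model(c))
    for n in('charger','battery','screwdriver','tool_tray','spanner','spray_can','tape_measure','catch'):
        print(n,[( [round(v) for v in r['rect']],round(r['score'],2)) for r in robot.search_frame(n,c)[:2]])
print(robot.camera_model('wrist'))
E
```

```text
pics
{'time': 0.0, 'position': array([ 0.17193911, -0.6001147 ,  0.22157587]), 'tool_rot': array([ 9.90296304e-01,  1.38967874e-01,  3.82755672e-05, -1.07672482e-03]), 'grip_width': 0.0870649100075441}
scene {'fx': 585.2493463152849, 'fy': 585.2493463152849, 'cx': 319.4877201518468, 'cy': 246.46647209719333, 'xyz': array([-0.08168813,  0.85322954,  0.74445248]), 'orientation': array([-0.27337673,  0.83580133, -0.45050127,  0.15411006])}
charger [([247, 208, 347, 271], 0.88), ([333, 189, 445, 254], 0.7)]
battery [([305, 266, 346, 287], 0.96)]
screwdriver [([310, 248, 351, 265], 0.91)]
tool_tray [([333, 190, 445, 254], 0.61)]
spanner [([371, 206, 428, 231], 0.63)]
spray_can [([183, 210, 220, 246], 0.76)]
tape_measure [([306, 190, 334, 220], 0.95)]
catch []
top {'fx': 526.6711648518362, 'fy': 526.6711648518362, 'cx': 319.5190102602162, 'cy': 231.13436097154073, 'xyz': array([ 0.3858349 , -0.02104204,  1.07838314]), 'orientation': array([ 0.70733619, -0.70190146,  0.05273405, -0.06503052])}
charger [([284, 155, 369, 243], 0.59)]
battery [([253, 241, 288, 295], 0.88)]
screwdriver []
tool_tray [([398, 191, 473, 320], 0.91)]
spanner [([444, 216, 467, 294], 0.95)]
spray_can [([178, 143, 228, 201], 0.88)]
tape_measure [([388, 156, 420, 197], 0.64), ([348, 220, 368, 232], 0.54)]
catch [([360, 221, 368, 229], 0.66)]
{'fx': 378.5754486122523, 'fy': 378.5754486122523, 'cx': 323.1859411683286, 'cy': 244.79717044856744, 'T_tool_cam': array([[ 4.32625944e-05, -9.64151272e-01, -2.65353205e-01,
         7.15058944e-02],
       [ 9.99999402e-01,  3.31618931e-04, -1.04188772e-03,
         5.83115694e-04],
       [ 1.09253352e-03, -2.65353001e-01,  9.64150710e-01,
        -1.61892206e-01],
       [ 0.00000000e+00,  0.00000000e+00,  0.00000000e+00,
         1.00000000e+00]])}
```

```bash
python3 - <<'E'
import cv2
im=cv2.imread('pics/top0.png')[140:330,240:490]; cv2.imwrite('pics/top0c.png',cv2.resize(im,None,fx=3.15,fy=3.15,interpolation=cv2.INTER_CUBIC))
im=cv2.imread('pics/scene0.png')[180:300,240:450]; cv2.imwrite('pics/scene0c.png',cv2.resize(im,None,fx=3.8,fy=3.8,interpolation=cv2.INTER_CUBIC))
E
```

```text
(no output)
```

View pics/top0c.png

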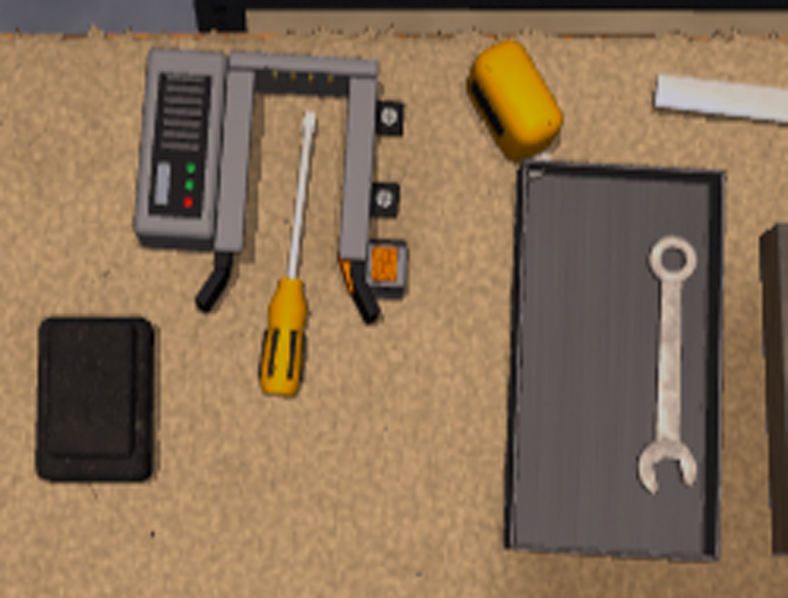

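View pics/scene0c.png

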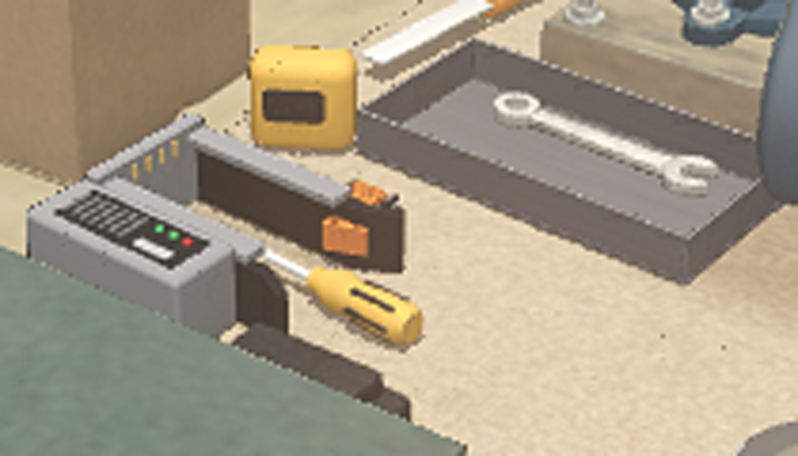

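```bash
cat > h.py <<'E'
import numpy as np, cv2
from scipy.spatial.transform import Rotation as R
from rig import robot
def cam(n,o=None):
    m=robot.camera_model(n); K=np.array([[m['fx'],0,m['cx']],[0,m['fy'],m['cy']],[0,0,1]])
    if n=='wrist':
        T=np.eye(4);T[:3,:3]=R.from_quat(o['tool_rot']).as_matrix();T[:3,3]=o['position'];T=T@m['T_tool_cam']
        return K,T[:3,:3],T[:3,3]
    return K,R.from_quat(m['orientation']).as_matrix(),np.array(m['xyz'])
def ray(c,uv):
    K,Rc,p=c; return p,Rc@np.linalg.inv(K)@np.r_[uv,1]
def onz(c,uv,z):
    p,d=ray(c,uv); return p+d*(z-p[2])/d[2]
def proj(c,X):
    K,Rc,p=c; x=K@(Rc.T@(np.asarray(X)-p)); return x[:2]/x[2]
def tri(obs):
    A=np.zeros((3,3));b=np.zeros(3)
    for c,uv in obs:
        p,d=ray(c,uv);d/=np.linalg.norm(d);P=np.eye(3)-np.outer(d,d);A+=P;b+=P@p
    return np.linalg.solve(A,b)
E
python3 - <<'E'
from h import *
np.set_printoptions(precision=4,suppress=True)
t=cam('top');s=cam('scene')
def T(u,v,z): return onz(t,(240+u/3.15,140+v/3.15),z)
for n,u,v,z in [('slotL_back',255,92,.051),('slotL_front',241,250,.051),('slotR_back',348,95,.051),('slotR_front',341,258,.051),
 ('flareL tip',200,305,.043),('flareR tip',375,318,.043),('bat tl',40,320,.04),('bat tr',152,320,.04),('bat bl',38,480,.04),('bat br',152,480,.04),
 ('ridge bl',45,458,.055),('ridge br',135,458,.055),('ridge tr',137,320,.055),
 ('sd end',280,394,.013),('sd ferrule',291,282,.013),('sd tip',309,112,.013),
 ('tray tl',519,165,.034),('tr',723,173,.034),('bl',507,548,.034),('br',718,557,.034),
 ('span ring',673,258,.01),('span jaw',667,470,.01),('tape tl',490,45,.066),('tape br',540,155,.06)]:
    print(n,T(u,v,z))
def S(u,v): return (240+u/3.8,180+v/3.8)
print('sd end tri',tri([(t,(240+280/3.15,140+394/3.15)),(s,S(405,330))]))
E
```

```text
slotL_back [ 0.6855 -0.0041  0.051 ]
slotL_front [0.5824 0.0039 0.051 ]
slotR_back [ 0.6837 -0.0636  0.051 ]
slotR_front [ 0.5776 -0.0591  0.051 ]
flareL tip [0.5483 0.0296 0.043 ]
flareR tip [ 0.5408 -0.0808  0.043 ]
bat tl [0.5385 0.1312 0.04  ]
bat tr [0.539  0.0601 0.04  ]
bat bl [0.4376 0.1294 0.04  ]
bat br [0.4382 0.0582 0.04  ]
ridge bl [0.4504 0.1233 0.055 ]
ridge br [0.4509 0.0677 0.055 ]
ridge tr [0.5367 0.0683 0.055 ]
sd end [ 0.4954 -0.0213  0.013 ]
sd ferrule [ 0.5686 -0.028   0.013 ]
sd tip [ 0.683  -0.0393  0.013 ]
tray tl [ 0.6424 -0.1744  0.034 ]
tr [ 0.6378 -0.3051  0.034 ]
bl [ 0.3984 -0.1627  0.034 ]
br [ 0.3941 -0.2928  0.034 ]
span ring [ 0.5866 -0.277   0.01  ]
span jaw [ 0.4488 -0.2687  0.01  ]
tape tl [ 0.7125 -0.1528  0.066 ]
tape br [ 0.6426 -0.1839  0.06  ]
sd end tri [ 0.4987 -0.0197  0.0067]
```

View pics/scene0.png

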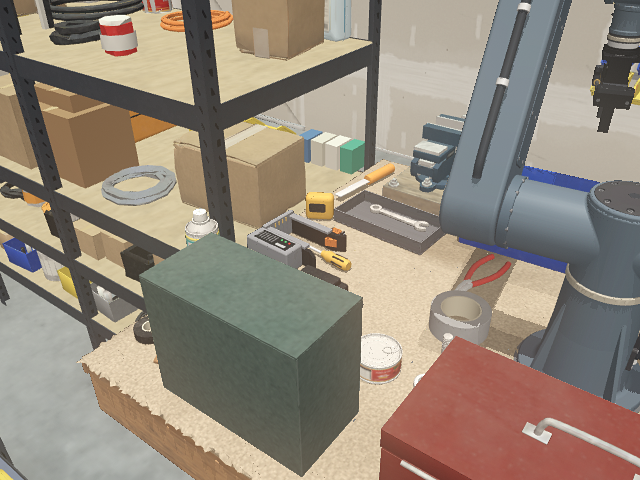

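View pics/top0.png

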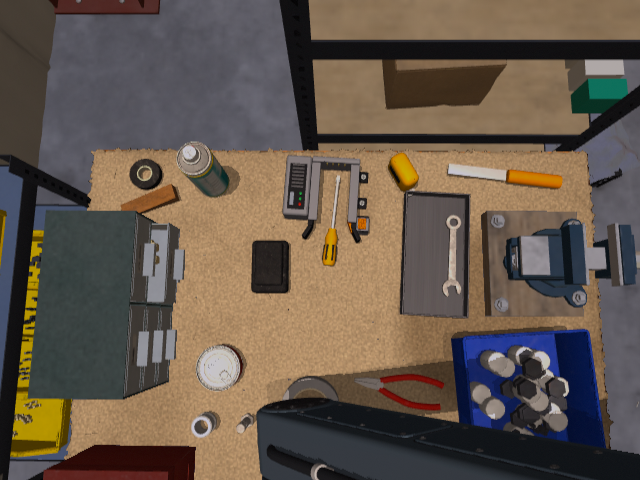

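```bash
python3 -m jog '{"dp":[[0,0,-50],[0,0,-80],[472,-458,-80],[472,-458,-80],[472,-458,-80],[472,-458,-80],[472,-458,-80],[472,-458,-80],[472,-458,-80],[472,-458,-80],[472,-458,-80],[472,-458,-80]],"delta_rot":[[0,0,0],[0,0,0],[0,0,0.1],[0,0,0.2],[0,0,0.349],[0,0,0.349],[0,0,0.349],[0,0,0.349],[0,0,0.349],[0,0,0.349],[0,0,0.349],[0,0,0.349]],"gripper":[1,1,1,1,1,1,1,1,1,1,1,1]}' 30
python3 - <<'E'
from h import *
o=robot.get_obs()
Rt=R.from_quat(o['tool_rot']).as_matrix();print(Rt.T@(np.array([.5,-.03,.30])-o['position'])*1000, np.arctan2(Rt[1,0],Rt[0,0]))
print(tri([(cam('top'),(300,50)),(cam('scene'),(205,120))]))
E
```

```text
time: 2.1
position: [0.4219, -0.1655, 0.3029]
tool_rot: [0.999, -0.035, 0.0, 0.0]
ft_force: [0.6, -0.4, -0.9]
grip_width: 0.0871
grip_force: 0.0
[  68.35181492 -140.71241087    2.92650315] -0.0705587511134817
[0.82716719 0.03379487 0.28401976]
```

```bash
python3 -m jog '{"dp":[[68,-141,23],[68,-141,23],[68,-141,23],[68,-141,23],[68,-141,23]],"delta_rot":[[0,0,0],[0,0,0],[0,0,0],[0,0,0],[0,0,0]],"gripper":[1,1,1,1,1]}'
cat > look.py <<'E'
from h import *
import sys,pickle
n=sys.argv[1]; o=robot.get_obs(); im=robot.camera('wrist')
cv2.imwrite(f'pics/{n}.png',im[:,:,::-1]); pickle.dump(o,open(f'pics/{n}.pkl','wb'))
print(o['time'],o['position'],o['tool_rot'])
for k in sys.argv[2:]: print(k,[([round(v) for v in r['rect']],round(r['score'],2)) for r in robot.search_frame(k,'wrist')[:2]])
E
python3 look.py w1 charger battery screwdriver catch
```

```text
time: 2.6
position: [0.4991, -0.0301, 0.2792]
tool_rot: [0.999, -0.033, -0.0, 0.0]
ft_force: [-0.2, -0.6, -0.1]
grip_width: 0.0874
grip_force: 0.0
2.6 [ 0.49909256 -0.03010823  0.27923791] [ 9.99448385e-01 -3.32080322e-02 -3.77652477e-04  9.45745611e-05]
charger [([196, 1, 386, 167], 0.94)]
battery [([170, 174, 248, 273], 0.95), ([507, 94, 556, 245], 0.68)]
screwdriver [([301, 25, 324, 216], 0.95)]
catch [([343, 120, 379, 150], 0.73)]
```

View pics/w1.png

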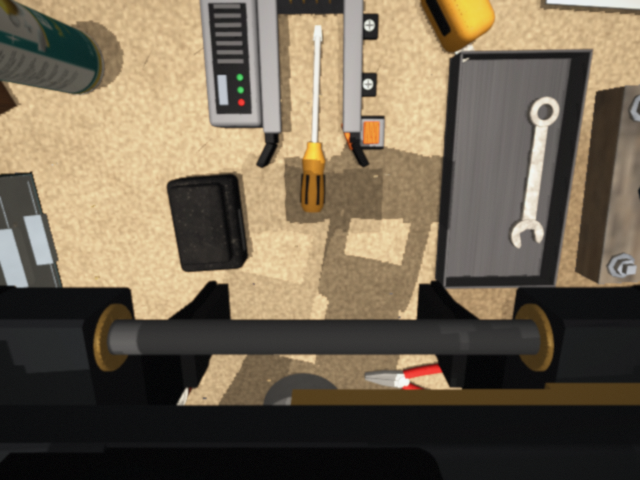

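```bash
python3 - <<'E'
from h import *
import pickle
np.set_printoptions(precision=4,suppress=True)
t=cam('top');w=cam('wrist',pickle.load(open('pics/w1.pkl','rb')))
T=lambda u,v:(240+u/3.15,140+v/3.15)
for n,uv,z in [('slotL_back',(279,13),.051),('slotL_front',(280,132),.051),('slotR_back',(344,12),.051),('slotR_front',(344,132),.051),
('flareL tip out',(258,163),.043),('flareR tip out',(367,163),.043),('sd end',(312,211),.013),('sd ferrule',(315,143),.013),('sd tip',(318,27),.013),
('bat tl',(169,182),.04),('bat tr',(235,175),.04),('bat bl',(183,269),.04),('bat br',(244,266),.04),
('tray tl',(458,54),.034),('tr',(591,50),.034),('bl',(440,285),.034),('br',(556,285),.034)]:
    print(n,onz(w,uv,z))
print('tri')
for n,a,b in [('sd end',(280,394),(312,211)),('ferr',(291,282),(315,143)),('tip',(309,112),(318,27)),('slotLf',(241,250),(280,132)),('slotRf',(341,258),(344,132)),('slotLb',(255,92),(279,13)),('slotRb',(348,95),(344,12)),('tray tl',(519,165),(458,54)),('tray bl',(507,548),(440,285)),('traybr',(718,557),(556,285)),('bat bl',(38,480),(183,269)),('bat tr',(152,320),(235,175))]:
    print(n,tri([(t,T(*a)),(w,b)]))
E
```

```text
slotL_back [ 0.6853 -0.0025  0.051 ]
slotL_front [0.5814 0.0066 0.051 ]
slotR_back [ 0.6821 -0.0619  0.051 ]
slotR_front [ 0.5772 -0.0565  0.051 ]
flareL tip out [0.5526 0.0331 0.043 ]
flareR tip out [ 0.5452 -0.0789  0.043 ]
sd end [ 0.4936 -0.0174  0.013 ]
sd ferrule [ 0.5684 -0.0263  0.013 ]
sd tip [ 0.6813 -0.0375  0.013 ]
bat tl [0.5392 0.1291 0.04  ]
bat tr [0.5418 0.059  0.04  ]
bat bl [0.4425 0.1304 0.04  ]
bat br [0.4415 0.0618 0.04  ]
tray tl [ 0.6431 -0.1725  0.034 ]
tr [ 0.6381 -0.3019  0.034 ]
bl [ 0.4018 -0.1587  0.034 ]
br [ 0.393  -0.2916  0.034 ]
tri
sd end [ 0.4948 -0.0195  0.021 ]
ferr [ 0.5683 -0.0272  0.0157]
tip [ 0.6554 -0.0373  0.1127]
slotLf [0.5806 0.0045 0.0627]
slotRf [ 0.5773 -0.0577  0.052 ]
slotLb [ 0.6789 -0.0044  0.073 ]
slotRb [ 0.6984 -0.0657 -0.003 ]
tray tl [ 0.6449 -0.1759  0.0238]
tray bl [ 0.3981 -0.1629  0.0241]
traybr [ 0.3936 -0.2921  0.0344]
bat bl [0.4391 0.132  0.0324]
bat tr [0.5408 0.0612 0.029 ]
```

```bash
python3 -m jog '{"dp":[[19,-10,40],[19,-10,85],[19,-10,130],[19,-10,175],[19,-10,215],[19,-10,245],[19,-10,265],[19,-10,274],[19,-10,274]],"delta_rot":[[0,0,0.039],[0,0,0.039],[0,0,0.039],[0,0,0.039],[0,0,0.039],[0,0,0.039],[0,0,0.039],[0,0,0.039],[0,0,0.039]],"gripper":[1,1,1,1,1,1,1,1,1]}' 30
python3 look.py w2 screwdriver
```

```text
time: 3.75
position: [0.5181, -0.0238, 0.0049]
tool_rot: [0.998, -0.055, -0.001, -0.0]
ft_force: [-0.3, 0.7, 1.2]
grip_width: 0.0867
grip_force: 0.0
3.75 [ 0.51808521 -0.02376989  0.004857  ] [ 9.98461129e-01 -5.54497047e-02 -8.26472568e-04 -1.42622782e-04]
screwdriver [([283, 0, 342, 375], 0.91)]
```

View pics/w2.png

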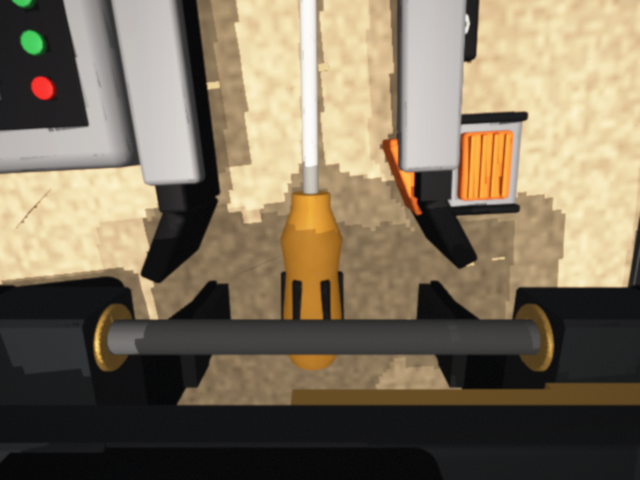

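```bash
python3 -m jog '{"dp":[[0,-3,1],[0,-3,1],[0,-3,1],[0,-3,1],[0,-3,1],[0,-3,1],[0,-3,1],[0,-3,1]],"delta_rot":[[0,0,0],[0,0,0],[0,0,0],[0,0,0],[0,0,0],[0,0,0],[0,0,0],[0,0,0]],"gripper":[1,-1,-1,-1,-1,-1,-1,-1]}' 40
python3 - <<'E'
from h import *
import pickle
w=cam('wrist',pickle.load(open('pics/w2.pkl','rb')))
for n,uv,z in [('Llip front inner(top)',(198,183),.051),('Llip front outer',(147,183),.051),('Rlip front inner',(402,168),.051),('Rlip outer',(459,168),.051),('Ltop in',(183,5),.051),('Rtop in',(398,5),.051),('sd axis',(311,190),.013),('sd',(308,5),.013)]: print(n,onz(w,uv,z))
E
```

```text
time: 4.65
position: [0.5189, -0.0198, 0.0045]
tool_rot: [0.999, -0.055, -0.0, -0.0]
ft_force: [0.4, -0.1, 0.3]
grip_width: 0.0388
grip_force: 0.0
Llip front inner(top) [0.58126334 0.00659454 0.051     ]
Llip front outer [0.58297476 0.0219787  0.051     ]
Rlip front inner [ 0.57889074 -0.05514252  0.051     ]
Rlip outer [ 0.57700004 -0.07213136  0.051     ]
Ltop in [0.62861211 0.0011521  0.051     ]
Rtop in [ 0.62217533 -0.05646189  0.051     ]
sd axis [ 0.57069202 -0.02542991  0.013     ]
sd [ 0.63645755 -0.03224556  0.013     ]
```

```bash
python3 -m jog '{"dp":[[0,0,0],[0,0,0],[0,0,0],[0,0,0],[0,0,-15],[0,0,-30],[0,0,-60],[0,0,-100],[0,0,-120]],"delta_rot":[[0,0,0],[0,0,0],[0,0,0],[0,0,0],[0,0,0],[0,0,0],[0,0,0],[0,0,0],[0,0,0]],"gripper":[-1,-1,-1,-1,-1,-1,-1,-1,-1]}' 40
python3 look.py w3 screwdriver
```

```text
time: 5.55
position: [0.5199, -0.0201, 0.127]
tool_rot: [0.999, -0.055, 0.002, 0.0]
ft_force: [1.3, -0.4, -1.5]
grip_width: 0.026
grip_force: 40.0
5.55 [ 0.5199345 -0.0200622  0.1270366] [ 9.98510288e-01 -5.45358691e-02  1.70891480e-03  3.50335732e-04]
screwdriver [([293, 0, 355, 374], 0.91), ([134, 0, 430, 216], 0.35)]
```

View pics/w3.png

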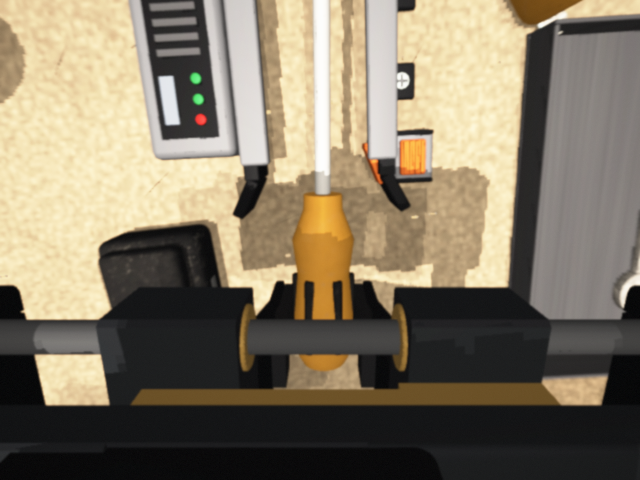

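```bash
python3 -m jog '{"dp":[[-12,48,0],[-24,97,0],[-37,145,0],[-49,194,0],[-49,194,0],[-49,194,40],[-49,194,75],[-49,194,95],[-49,194,108],[-49,194,114],[-49,194,118],[-49,194,118]],"delta_rot":[[0,0,-0.03],[0,0,-0.059],[0,0,-0.059],[0,0,-0.059],[0,0,-0.059],[0,0,-0.059],[0,0,-0.059],[0,0,-0.059],[0,0,-0.059],[0,0,-0.059],[0,0,-0.059],[0,0,-0.059]],"gripper":[-1,-1,-1,-1,-1,-1,-1,-1,-1,-1,-1,-1]}' 40
python3 look.py w4 tool_tray spanner screwdriver
```

```text
time: 6.85
position: [0.4494, -0.2072, 0.0075]
tool_rot: [1.0, -0.025, 0.0, 0.0]
ft_force: [1.0, -0.7, -1.3]
grip_width: 0.0256
grip_force: 40.0
6.85 [ 0.44940363 -0.20718449  0.00752218] [ 9.99691387e-01 -2.48344073e-02  4.99373673e-04  3.65419091e-04]
tool_tray [([190, 0, 600, 390], 0.57)]
spanner [([409, 0, 503, 280], 0.6), ([2, 2, 36, 105], 0.28)]
screwdriver [([292, 0, 354, 375], 0.64)]
```

View pics/w4.png

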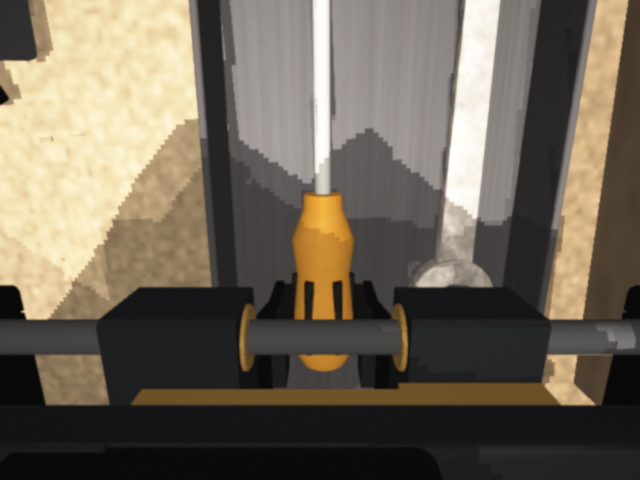

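```bash
python3 -m jog '{"dp":[[0,0,0],[0,0,0],[0,0,0],[0,0,0],[0,0,-15],[0,0,-40],[0,0,-80],[0,0,-120],[0,0,-150]],"delta_rot":[[0,0,0],[0,0,0],[0,0,0],[0,0,0],[0,0,0],[0,0,0],[0,0,0],[0,0,0],[0,0,0]],"gripper":[-0.1,-0.1,-0.1,-0.1,-0.1,0,1,1,1]}'
python3 - <<'E'
from h import *
o=robot.get_obs(); Rt=R.from_quat(o['tool_rot']).as_matrix();print(o['position'],Rt.T@(np.array([.40,.09,.20])-o['position'])*1000, np.arctan2(Rt[1,0],Rt[0,0]))
robot.camera('wrist')
for n in('screwdriver',): print(robot.search_frame(n,'wrist'))
E
```

```text
time: 7.95
position: [0.4493, -0.2076, 0.1586]
tool_rot: [1.0, -0.025, 0.001, 0.001]
ft_force: [0.2, -1.3, -1.1]
grip_width: 0.0594
grip_force: 0.0
[ 0.44933498 -0.20758656  0.15860583] [ -64.15588131 -294.68968988  -41.7993479 ] -0.05024183535430357
[{'rect': [311.5, 5.2, 339.2, 264.4], 'score': 0.75}]
```

```bash
python3 -m jog '{"dp":[[-10,-48,-10],[-20,-96,-20],[-32,-145,-30],[-43,-194,-42],[-53,-243,-42],[-64,-295,-42],[-64,-295,-42],[-64,-295,-42]],"delta_rot":[[0,0,-0.05],[0,0,-0.05],[0,0,-0.05],[0,0,-0.05],[0,0,-0.05],[0,0,-0.05],[0,0,-0.05],[0,0,-0.05]],"gripper":[1,1,1,1,1,1,1,1]}'
python3 look.py w5 battery charger catch
```

```text
time: 8.85
position: [0.3989, 0.0917, 0.1978]
tool_rot: [1.0, 0.002, -0.001, 0.0]
ft_force: [-0.2, -0.3, -0.2]
grip_width: 0.0872
grip_force: 0.0
8.85 [0.39890321 0.09171315 0.1978462 ] [ 9.99997648e-01  2.00502127e-03 -8.18303900e-04  1.20736482e-04]
battery [([268, 44, 358, 184], 0.59)]
charger [([387, 1, 573, 48], 0.59)]
catch [([508, 1, 572, 28], 0.59)]
```

View pics/w5.png

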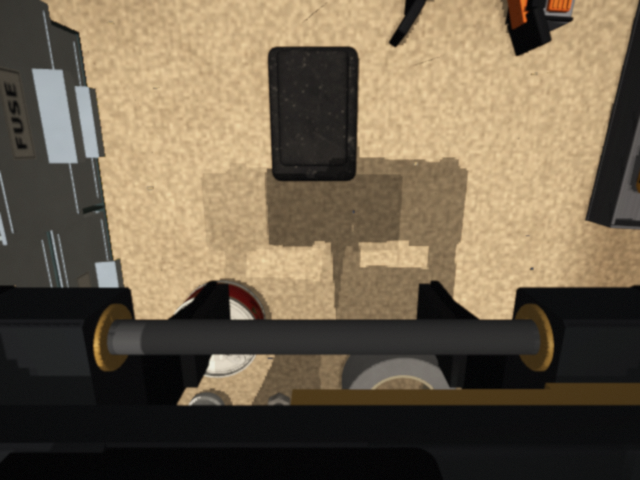

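```bash
python3 - <<'E'
from h import *
import pickle
np.set_printoptions(precision=4,suppress=True)
w=cam('wrist',pickle.load(open('pics/w5.pkl','rb')));t=cam('top')
g=cv2.imread('pics/w5.png').max(2); m=(g<60).astype('uint8'); m[200:]=0;m[:30]=0;m[:,:230]=0;m[:,385:]=0
m=cv2.morphologyEx(m,cv2.MORPH_OPEN,np.ones((5,5)))
c=max(cv2.findContours(m,0,2)[0],key=cv2.contourArea); r=cv2.minAreaRect(c);b=cv2.boxPoints(r);print(r,b)
for p in b: print(onz(w,p,.038))
P=np.array([onz(w,p[0],.038)[:2] for p in c]);print(cv2.minAreaRect((P*1000).astype('float32')))
g=cv2.imread('pics/top0.png').max(2); m=(g<60).astype('uint8'); m[:235]=0;m[300:]=0;m[:,:245]=0;m[:,295:]=0
c=max(cv2.findContours(m,0,2)[0],key=cv2.contourArea)
P=np.array([onz(t,p[0],.038)[:2] for p in c]);print(cv2.minAreaRect((P*1000).astype('float32')))
o=robot.get_obs();print(o['position'],R.from_quat(o['tool_rot']).as_rotvec())
E
```

```text
((313.0, 113.5), (133.0, 88.0), 90.0) [[269.  47.]
 [357.  47.]
 [357. 180.]
 [269. 180.]]
[0.5396 0.1335 0.038 ]
[0.5399 0.0657 0.038 ]
[0.4384 0.0629 0.038 ]
[0.4381 0.1369 0.038 ]
((488.98577880859375, 99.66241455078125), (101.46871185302734, 69.50220489501953), 0.23661723732948303)
((489.5366516113281, 95.7203598022461), (102.18538665771484, 71.85653686523438), 1.091853380203247)
[0.4005 0.0891 0.1982] [ 3.1413 -0.0042 -0.0004]
```

```bash
python3 -m jog '{"dp":[[25,-4,40],[50,-7,80],[50,-7,120],[50,-7,145],[50,-7,155],[50,-7,160],[50,-7,165],[50,-7,168]],"delta_rot":[[0,0,-0.01],[0,0,-0.01],[0,0,-0.01],[0,0,-0.01],[0,0,-0.01],[0,0,-0.01],[0,0,-0.01],[0,0,-0.01]],"gripper":[1,1,1,1,1,1,1,1]}'
python3 - <<'E'
from h import *
import pickle
np.set_printoptions(precision=4,suppress=True)
o=robot.get_obs();print(o['position'],o['ft_force'])
im=robot.camera('wrist');cv2.imwrite('pics/w6.png',im[:,:,::-1])
w=cam('wrist',o);g=im.max(2)
for v in(60,100,140,180,220,250):
    row=np.where(cv2.blur(g,(3,3))[v,150:500]<60)[0]+150
    if len(row): print(v,row.min(),row.max(),onz(w,(row.min(),v),.038),onz(w,(row.max(),v),.038))
E
```

```text
time: 9.85
position: [0.4508, 0.0971, 0.0312]
tool_rot: [1.0, 0.005, 0.001, 0.0]
ft_force: [0.3, -0.3, -0.3]
grip_width: 0.0872
grip_force: 0.0
[0.4508 0.0971 0.0312] [ 0.267  -0.2576 -0.2921]
60 467 499 [0.5521 0.0435 0.038 ] [0.5522 0.0315 0.038 ]
100 232 399 [0.5372 0.1324 0.038 ] [0.5378 0.0681 0.038 ]
140 231 401 [0.5223 0.1336 0.038 ] [0.523  0.0664 0.038 ]
180 233 399 [0.5067 0.1336 0.038 ] [0.5073 0.0662 0.038 ]
220 235 398 [0.4901 0.1337 0.038 ] [0.4908 0.0656 0.038 ]
250 236 396 [0.4771 0.1339 0.038 ] [0.4777 0.0657 0.038 ]
```

```bash
python3 -m jog '{"dp":[[0,-1,10],[0,-1,20],[0,-1,25],[0,-1,25],[0,-1,25],[0,-1,25],[0,-1,25],[0,-1,25],[0,-1,25]],"delta_rot":[[0,0,0],[0,0,0],[0,0,0],[0,0,0],[0,0,0],[0,0,0],[0,0,0],[0,0,0],[0,0,0]],"gripper":[1,1,1,-1,-1,-1,-1,-1,-1]}' 50
```

```text
time: 10.8
position: [0.4496, 0.0986, 0.0055]
tool_rot: [1.0, 0.005, -0.0, -0.0]
ft_force: [-0.7, 0.4, -2.6]
grip_width: 0.0716
grip_force: 50.0
```

```bash
python3 -m jog '{"dp":[[-8,0,-1],[-13,15,-1],[-13,40,-1],[-13,65,-1],[-13,90,-1],[-13,110,-1],[-13,115,-1],[-13,115,-1],[-13,115,-1]],"delta_rot":[[0,0,0],[0,0,0.02],[0,0,0.04],[0,0,0.06],[0,0,0.074],[0,0,0.074],[0,0,0.074],[0,0,0.074],[0,0,0.074]],"gripper":[-1,-1,-1,-1,-1,-1,-1,-1,-1]}' 50
python3 - <<'E'
from h import *
np.set_printoptions(precision=4,suppress=True)
o=robot.get_obs();print(o['position'],o['ft_force'])
im=robot.camera('wrist');cv2.imwrite('pics/w7.png',im[:,:,::-1])
Rt=R.from_quat(o['tool_rot']).as_matrix();print(np.arctan2(Rt[1,0],Rt[0,0]))
w=cam('wrist',o);g=cv2.blur(im,(3,3)).max(2)
for v in(10,20,30,40,50,60,70,80,90,120,160,200,240):
    m=np.r_[0,(g[v,100:560]<60).astype(int),0];e=np.diff(m);s=np.where(e>0)[0]+100;f=np.where(e<0)[0]+100
    print(v,[(a,b) for a,b in zip(s,f) if b-a>6])
print(robot.search_frame('catch','wrist')[:1],robot.search_frame('charger','wrist')[:1],robot.search_frame('battery','wrist')[:1])
for n,q in(('lips_start',(.580,-.0255,.043)),('mouth',(.550,-.0236,.043))): print(n,proj(w,q))
E
```

```text
time: 11.7
position: [0.4372, -0.016, 0.0065]
tool_rot: [0.999, -0.032, -0.001, -0.0]
ft_force: [-0.8, 0.4, -5.4]
grip_width: 0.0716
grip_force: 49.9
[ 0.4372 -0.016   0.0065] [-0.7609  0.3831 -5.4088]
-0.0640230324529415
10 [(np.int64(130), np.int64(205)), (np.int64(436), np.int64(506))]
20 [(np.int64(145), np.int64(201)), (np.int64(440), np.int64(492))]
30 [(np.int64(160), np.int64(197)), (np.int64(444), np.int64(478))]
40 [(np.int64(175), np.int64(193)), (np.int64(449), np.int64(464))]
50 []
60 []
70 []
80 [(np.int64(231), np.int64(417))]
90 [(np.int64(218), np.int64(424))]
120 [(np.int64(217), np.int64(251)), (np.int64(274), np.int64(290)), (np.int64(306), np.int64(382)), (np.int64(393), np.int64(425))]
160 [(np.int64(219), np.int64(329)), (np.int64(340), np.int64(379)), (np.int64(387), np.int64(423))]
200 [(np.int64(222), np.int64(421))]
240 [(np.int64(226), np.int64(419))]
[] [{'rect': [118.2, 3.0, 519.6, 44.5], 'score': 0.98}] [{'rect': [216.1, 73.2, 428.2, 362.2], 'score': 0.74}]
lips_start [ 321.7771 -134.8814]
mouth [321.956   -7.1886]
```

```bash
python3 -m jog '{"dp":[[15,0,0],[27,0,0],[35,0,0],[42,0,0],[48,0,0],[54,0,0],[60,0,0],[60,0,0]],"delta_rot":[[0,0,0],[0,0,0],[0,0,0],[0,0,0],[0,0,0],[0,0,0],[0,0,0],[0,0,0]],"gripper":[-1,-1,-1,-1,-1,-1,-1,-1]}' 50
```

```text
time: 12.7
position: [0.4993, -0.0206, 0.0065]
tool_rot: [0.999, -0.032, 0.001, 0.0]
ft_force: [1.1, 2.2, -5.7]
grip_width: 0.0715
grip_force: 50.0
```

```bash
python3 -m jog '{"dp":[[7,0,0],[14,0,0],[20,0,0],[26,0,0],[26,0,0]],"delta_rot":[[0,0,0],[0,0,0],[0,0,0],[0,0,0],[0,0,0]],"gripper":[-1,-1,-1,-1,-1]}' 50
```

```text
time: 13.2
position: [0.526, -0.0226, 0.0067]
tool_rot: [0.999, -0.032, 0.002, 0.0]
ft_force: [1.4, 2.5, -6.3]
grip_width: 0.0717
grip_force: 50.0
```

```bash
python3 -m jog '{"dp":[[0,0,1],[0,0,1],[0,0,1],[0,0,1],[0,0,-25],[0,0,-65],[0,0,-75],[-25,0,-75],[-55,0,-75],[-57,0,-75],[-57,0,-75],[-57,0,-75]],"delta_rot":[[0,0,0],[0,0,0],[0,0,0],[0,0,0],[0,0,0],[0,0,0],[0,0,0],[0,0,0],[0,0,0],[0,0,0],[0,0,0],[0,0,0]],"gripper":[-1,1,1,1,1,1,1,-1,-1,-1,-1,-1]}' 50
python3 - <<'E'
from h import *
np.set_printoptions(precision=4,suppress=True)
o=robot.get_obs()
im=robot.camera('wrist');cv2.imwrite('pics/w8.png',im[:,:,::-1])
print(robot.search_frame('battery','wrist')[:1])
w=cam('wrist',o)
r=robot.search_frame('battery','wrist')
if r:
    a=r[0]['rect']; print(onz(w,((a[0]+a[2])/2,a[3]),.038),onz(w,((a[0]+a[2])/2,a[1]),.038))
E
```

```text
time: 14.4
position: [0.4686, -0.019, 0.0817]
tool_rot: [0.999, -0.032, 0.001, 0.0]
ft_force: [0.4, -0.1, 0.3]
grip_width: 0.0553
grip_force: 0.0
[{'rect': [254.5, 0.0, 392.3, 192.7], 'score': 0.79}]
[ 0.513  -0.0227  0.038 ] [ 0.605  -0.0286  0.038 ]
```

```bash
python3 -m jog '{"dp":[[0,0,25],[0,0,50],[0,0,65],[0,0,72],[0,0,72],[0,0,72],[10,0,72],[20,0,72],[28,0,72],[34,0,72],[40,0,72],[46,0,72]],"delta_rot":[[0,0,0],[0,0,0],[0,0,0],[0,0,0],[0,0,0],[0,0,0],[0,0,0],[0,0,0],[0,0,0],[0,0,0],[0,0,0],[0,0,0]],"gripper":[-1,-1,-1,-1,-1,-1,-1,-1,-1,-1,-1,-1]}' 50
```

```text
time: 15.75
position: [0.5078, -0.0199, 0.0093]
tool_rot: [0.999, -0.032, -0.006, -0.001]
ft_force: [-7.2, 1.6, 4.7]
grip_width: 0.0002
grip_force: 3.8
```

```bash
python3 -m jog '{"dp":[[7,0,0],[14,0,0],[21,0,0],[28,0,0],[35,0,0],[42,0,0],[48,0,0],[52,0,0],[55,0,0],[55,0,0]],"delta_rot":[[0,0,0],[0,0,0],[0,0,0],[0,0,0],[0,0,0],[0,0,0],[0,0,0],[0,0,0],[0,0,0],[0,0,0]],"gripper":[-1,-1,-1,-1,-1,-1,-1,-1,-1,-1]}'
```

```text
time: 16.75
position: [0.5639, -0.0232, 0.009]
tool_rot: [0.999, -0.032, -0.004, -0.001]
ft_force: [-5.5, 2.2, 3.4]
grip_width: 0.0008
grip_force: 2.6
```

```bash
python3 -m jog '{"dp":[[4,0,0],[8,0,0],[11,0,0],[14,0,0],[14,0,0]],"delta_rot":[[0,0,0],[0,0,0],[0,0,0],[0,0,0],[0,0,0]],"gripper":[-1,-1,-1,-1,-1]}'
```

```text
time: 17.25
position: [0.5785, -0.0243, 0.0089]
tool_rot: [0.999, -0.032, -0.004, -0.001]
ft_force: [-4.3, 2.7, 1.8]
grip_width: 0.0002
grip_force: 2.2
```

```bash
python3 -m jog '{"dp":[[1,0,0],[2,0,0],[3,0,0],[3,0,0]],"delta_rot":[[0,0,0],[0,0,0],[0,0,0],[0,0,0]],"gripper":[-1,-1,-1,-1]}'
```

```text
time: 17.65
position: [0.5817, -0.0252, 0.0089]
tool_rot: [0.999, -0.032, -0.004, -0.001]
ft_force: [-6.1, 0.9, 1.1]
grip_width: 0.0003
grip_force: 2.9
```

```bash
python3 -m jog '{"dp":[[1,0,0],[2,0,0],[2,0,0]],"delta_rot":[[0,0,0],[0,0,0],[0,0,0]],"gripper":[-1,-1,-1]}'
```

```text
time: 17.95
position: [0.5816, -0.0252, 0.0089]
tool_rot: [0.999, -0.032, -0.006, -0.001]
ft_force: [-9.3, 0.7, 4.5]
grip_width: 0.0005
grip_force: 4.6
```

```bash
python3 -m jog '{"dp":[[1,0,0],[2,0,0],[2,0,0]],"delta_rot":[[0,0,0],[0,0,0],[0,0,0]],"gripper":[-1,-1,-1]}'
```

```text
time: 18.25
position: [0.5815, -0.0251, 0.0089]
tool_rot: [0.999, -0.032, -0.008, -0.001]
ft_force: [-12.7, 0.3, 7.6]
grip_width: 0.0006
grip_force: 6.3
```

```bash
python3 -m jog '{"dp":[[2,0,0],[4,0,0],[4,0,0],[0,0,0],[-20,0,0],[-50,0,0],[-70,0,-20],[-85,0,-65],[-85,0,-110],[-85,0,-130],[-85,0,-130]],"delta_rot":[[0,0,0],[0,0,0],[0,0,0],[0,0,0],[0,0,0],[0,0,0],[0,0,0],[0,0,0],[0,0,0],[0,0,0],[0,0,0]],"gripper":[-1,-1,-1,-1,-1,-1,-1,-1,-1,-1,-1]}'
python3 look.py w9 battery catch screwdriver
python3 - <<'E'
from h import *
import pickle
o=pickle.load(open('pics/w9.pkl','rb'));w=cam('wrist',o)
a=robot.search_frame('battery','wrist')
if a: a=a[0]['rect'];print(onz(w,((a[0]+a[2])/2,a[3]),.038),'expected rear home',.550+.0415*.998)
im=cv2.imread('pics/w9.png')[0:300,140:540];t=robot.camera('top')[140:330,240:490,::-1]
a=cv2.resize(im,None,fx=1.3,fy=1.3,interpolation=2);b=cv2.resize(t,(273,208),interpolation=2)
c=np.zeros((390,800,3),'uint8');c[:,:520]=a;c[:208,527:]=b;cv2.imwrite('pics/final.png',c)
E
```

```text
time: 19.35
position: [0.5078, -0.0219, 0.1433]
tool_rot: [0.999, -0.032, 0.005, 0.001]
ft_force: [0.1, -0.5, 0.0]
grip_width: 0.0005
grip_force: 0.0
19.35 [ 0.5077713  -0.02187482  0.14331401] [ 0.99946755 -0.03214515  0.00545386  0.00125012]
battery [([268, 0, 369, 127], 0.97)]
catch [([362, 127, 421, 168], 0.6)]
screwdriver [([537, 73, 587, 321], 0.71), ([1, 8, 19, 82], 0.59)]
[ 0.58930248 -0.02509144  0.038     ] expected rear home 0.5914170000000001
```

View pics/final.png

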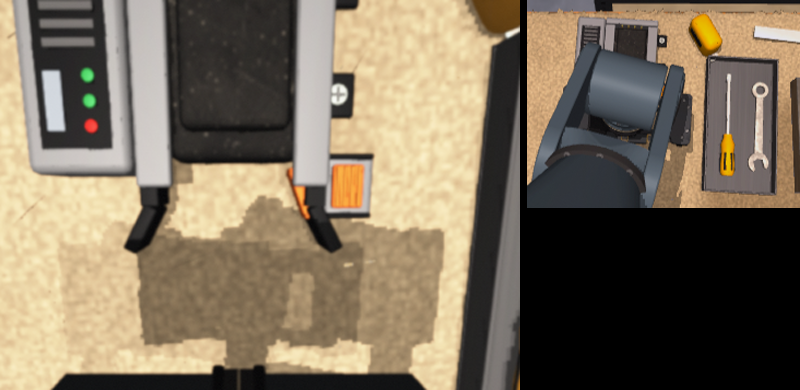

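```bash
python3 - <<'E'
from h import *
import pickle
w=cam('wrist',pickle.load(open('pics/w9.pkl','rb')))
c,s=.998,-.064
for y in(-.0305,-.0385):
    X=np.array([.550+.040*c-y*s,-.0242+.040*s+y*c,.031]);print(y,proj(w,X))
X=np.array([.580+.0305*s,-.0255-.0305*c,.051]);print('lip',proj(w,X))
E
```

```text
-0.0305 [365.32918869 126.55902008]
-0.0385 [376.85337124 126.55703004]
lip [367.28760269 141.19123508]
```

```bash
python3 -c "
from rig import robot
print(robot.hand_in())"
```

```text
the job is handed in; nothing more can be done
None
```

The job is done and handed in at about 19 s: the screwdriver lies in the tool tray, and the last pictures show the battery pack fully home in the charger with the orange catch sprung out behind it.

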